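Shut the workshop tool chest

ROBOT

A 7-joint arm with a two-finger parallel gripper is mounted at the origin on the work surface. World frame = base frame: x ahead of the robot, y to its left, z up, the work surface at z = 0. Lengths are in m, angles in rad, forces in N, time in s.
With the tool pointing down it reaches from about 0.35 to 0.9 m from the base axis. Payload 8.1 kg.
Tool frame: the origin (TCP) lies midway between the tips of the shut fingers; the grasp point (between the pads) lies 19 mm behind it; z points along the fingers, y is the line along which they close (so a half turn about z gives the same grasp; the last joint's range is limited). The gripper opens to 85 mm and grips with 20 to 120 N. Pads are 22 mm wide; open, the fingers measure 114 mm over their backs; the gripper's body (76 mm by 85 mm) begins 54 mm behind the grasp point. The pads swing forward as they close: fully open they stand 13 mm farther back than shut.
Start: joints at [1.148, 0.434, 0.025, 1.573, -0.012, 1.134, -0.075], TCP at [0.196, -0.593, 0.231] pointing down, gripper open.
Joint ranges: [-2.62, 2.62], [-0.44, 2.09], [-1.27, 1.32], [0.08, 2.57], [-1.32, 4.46], [0.12, 2], [-2.74, 2.74]. Speed limits (rad/s): [2.22, 2.22, 3.01, 3.01, 3.14, 3.14, 3.14].

INTERFACE

Orientations are given as a rotation vector (axis times angle).
In Python, from bench import * gives the robot as it stands.
- The arm moves only by the tool servo_tool, never from a script. Its argument "motion" is text: rows parted by semicolons, each of 7 numbers parted by spaces: the opening, from 0 (shut) to 1 (fully open), then the shift along the tool's x, y, z in mm, then the turn, a rotation vector about the tool's x, y, z in rad. A call has 1 to 10 rows; each row is the pose to reach, as a shift and turn from the pose commanded when the call began, along the tool's axes at that moment; what a row does not reach only later rows make up. A row lasts 1/10 s, in which the tool goes at most 50 mm and 8.59 degrees, less where a joint would pass 70% of its speed; a pose out of reach is approached as far as the arm can. A call with a gripper value outside its range is refused whole. The fingers move at their own pace and stop on an object; the grip force is fixed at half the most. Time passes only in rows, so rows that repeat a pose let the fingers close. It gives the time, the measured TCP pose, the force, the opening and the grip force at its end, in the units of the state.
- read_state(): the state, without advancing time (a new reading comes with each control period).
- read_camera(name): name is "scene" or "side" or "wrist"; returns (picture, depth): 384x512x3 uint8, blue, green, red; 384x512 float32, m along the optical axis (not along the pixel's ray), 0 where there is no reading.
- camera_info(name): a dict with "intrinsics" (3x3 intrinsics, pixels), "R" (3x3) and "t" (3): a world point X has camera coordinates R X + t; the wrist camera has in their place "tool_from_camera" (4x4, takes a point from camera to tool coordinates, whose origin is the TCP and whose axes are the flange's). Camera axes: x right, y down, z forward; pixel columns grow to the right and rows downward; lengths in m; the calibration is good to about 2 mm. A picture is of the moment at which its call begins: read the wrist's pose just before it. camera_info takes no time and is no camera call.
- job_done(): hands the job in; it is judged then, once.
Trained networks look in the newest picture that a camera, given by its name, has taken for a name from the list of things; names that differ only in an ending like _2 or _b are one class to them, and where a whole thing is asked for, a point or a joint stands for the part that bears it (a point fixed in the world has none). Each returns a list of dicts, best first, with "confidence" (0 to 1); they miss things now and then, are a little off and sometimes report something else, mostly with a low value. They report only what shows in the picture. A call takes as long as a camera call.
- regions_of(camera, thing): "region" (384x512 bool, what is visible of it) and "rect" ([centre column, centre row, width, height] in pixels, round what is visible of it).
- landmark_of(camera, thing): "pixel" ([column, row] in pixels: a listed point, or the origin of a listed thing).
The state is a dict: "clock": time; "qpos": joint angles; "joint_velocities": joint speeds; "tau": joint torques, N m; "tool_pos": TCP position; "tcp_rot": TCP orientation; "force": force on the tool from outside, world axes, zero at the start; "torque": the same for the moment, N m; "opening": finger opening in m; "finger_force": force on a finger pad.
Only numpy, scipy, OpenCV 4.12 (cv2) and the standard library are available. Lean on these libraries where they do the work, as an engineer would, in place of code of your own. Each camera call takes 0.05 s, during which the arm holds its last target. There are 200 camera calls.

TASK

Close up the small grey tool chest without grasping anything: with the fingertips push both open drawers gently, without slamming them, until they are fully home, and only then swing the standing lid over and push it gently down until it is fully shut. The two bearings stay lying in their drawers and everything else on the bench stays where it is. Nothing is to be lifted, and neither the drawers nor the lid pulled further open.

Things in the scene. Friction and masses are not known exactly. Their poses are not given: they have to be found in the camera images.
- chest: Grey sheet-metal tool chest, fixed to the bench, 160 deep (x), 250 wide (y), 100 high without lid. Origin: centre of its underside. -x points out of the drawer fronts, +x to the lid hinge, z up. Two drawers side by side below; above them an open tray (its sockets are fixed, below the rim) that the lid covers. Free space: 55 mm behind it, 45 mm in front of the open drawers.
- drawer_far (a joint): Opening of the drawer on the chest's +y side (farther from the robot), m: 0 = home, grows as it slides out along the chest's -x. Starts 0.035 to 0.085. About 2 N of friction plus 8 N per m/s; hard stop at 0; it stays where it is left. Slamming is more than 0.5 m/s.
- drawer_near (a joint): The same for the drawer on the chest's -y side (nearer the robot).
- drawer_far_pull (a point): Middle of the front face of the far drawer's pull: a straight aluminium lip, 118 wide like the drawer, 10 high, 12 out from the flat drawer front near its top. 61 above the bench, axes as the chest's; with the drawer home at (-0.100, 0.0605, 0.061) m in the chest's frame. The drawer front spans 10 to 66 above the bench, with the open drawer behind it.
- drawer_near_pull (a point): The same point on the near drawer; home at (-0.100, -0.0605, 0.061) in the chest's frame.
- lid (a joint): Lid angle, rad: 0 = shut (level on the chest), pi/2 = upright, more = leaning back. Starts 1.25 to 1.75. A stiff hinge (0.5 N m of friction; lid 0.3 to 0.4 kg) holds it where it is left. To shut it, push its outer face from behind (the side away from the drawers), over and down. Slamming is more than 5 rad/s.
- lid_hinge (a point): Middle of the lid's hinge line, fixed to the chest, at (0.080, 0, 0.100) in the chest's frame; the hinge line runs along the chest's y.
- lid_edge (a point): Middle of the lid's free edge on its outer face: 172 from the hinge line along the lid, 8 out from it. The lid is a plate 8 thick, 254 wide along the hinge line, its inner face through the hinge line; a lip 12 deep hangs inwards from the free edge. Site axes: -x along the lid from hinge to edge, z out of its outer face.
- bearing_far: Steel bearing ring, 42 across, 15 high, lying loose on the floor of the far drawer. Origin: centre of its underside.
- bearing_near: The same in the near drawer.
- socket_big: Bystander: steel socket standing on end, 32 across, 40 high, on the bench in front of the drawers. Origin: centre of its underside.
- socket_small: Bystander: steel socket standing on end, 24 across, 50 high, beside the chest. Origin: centre of its underside.
- race: Bystander: flat steel bearing race, 64 across, 18 high, on the bench behind the chest. Origin: centre of its underside.
- wrench: Bystander: steel wrench lying on the bench.
- screwdriver: Bystander: screwdriver lying on the bench.
- grease: Bystander: white jar with black cap, 70 across, 80 high. Origin: centre of its underside.
- oilcan: Bystander: steel can, 60 across, 170 high. Origin: centre of its underside.
- mug: Bystander: white mug, 80 across, 90 high. Origin: centre of its underside.

How it is judged:
On the way, in this order (a step that is already met when the one before it is completed fails the run):
1. both drawers are fully home while the lid still stands open (value of joint each of drawer_far, drawer_near below 0.005 m and value of joint lid above 0.8 rad), for 0.2 s.
2. the lid is fully shut (value of joint each of drawer_far, drawer_near below 0.005 m and value of joint lid below 0.05 rad), for 0.2 s.
At the end, for the whole second after the job is handed in: Both drawers are within 5 mm of home, the lid within 0.05 rad of shut, and each bearing lies flat and at rest on the floor of its own drawer (all of step 2 and x of bearing_far in the frame of drawer_far_pull between 0.02 and 0.15 m and height (world z) of each of bearing_far, bearing_near below 0.03 m and angle between each of bearing_far, bearing_near's own z axis and vertical below 0.3 rad and linear speed of each of bearing_far, bearing_near below 0.03 m/s and x of bearing_near in the frame of drawer_near_pull between 0.02 and 0.15 m); the robot touches nothing.
It fails at once if the lid is lowered past 0.8 rad while a drawer is still more than 10 mm out (value of joint lid below 0.8 rad and value of joint any of drawer_far, drawer_near above 0.01 m).
It fails at once if a drawer is pulled further open (past 100 mm) or the lid further back (past 1.9 rad) (value of joint any of drawer_far, drawer_near above 0.1 m or value of joint lid above 1.9 rad).
It fails at once if a drawer (over 0.5 m/s) or the lid (over 5 rad/s) is slammed (velocity of joint any of drawer_far, drawer_near below -0.5 m/s or velocity of joint lid below -5 rad/s).
It fails at once if a bearing is lifted or tipped in its drawer (height (world z) of any of bearing_far, bearing_near above 0.035 m or angle between any of bearing_far, bearing_near's own z axis and vertical above 0.6 rad).
It fails at once if a bystander is moved by more than 25 mm (distance of any of socket_big, socket_small, race, wrench, screwdriver, grease, oilcan, mug from where it was at the start of the episode above 0.025 m).
It also fails if it takes over 72 s, if anything falls off the work surface, if the arm or the gripper's body presses on something with over 40 N, if the wrist force passes 120 N, or if a joint passes its speed limit or range.

## Working session

There is one attempt and no reset: what is moved stays moved. The work goes in short steps, Python scripts to look and compute and a tool call to move; the robot and the scene stay as the last step left them, time stands still between calls to the robot, and variables do not carry over. Pictures are saved under pics/ and viewed, at most 10 in all, crops included, and the job is handed in when it is done.

Besides the shell and the picture viewer there is one more tool, called after ">>>" by a JSON object that holds its "name" and its "arguments", one argument or row to a line. servo_tool: Moves the arm, as the interface text tells. Its arguments: {"type":"object","properties":{"motion":{"type":"string"}},"required":["motion"]}

```bash
mkdir -p pics; ls
cat > h.py <<'E'
from bench import *
import numpy as np, cv2
from scipy.spatial.transform import Rotation as Ro
def world(cam,px,z=None,depth=None):
    c=camera_info(cam);K=np.array(c["intrinsics"]);R=np.array(c["R"]);t=np.array(c["t"])
    r=R.T@np.linalg.solve(K,[px[0],px[1],1.]);o=-R.T@t
    return o+r*depth if depth is not None else o+r*((z-o[2])/r[2])
def cloud(cam,D):
    c=camera_info(cam);K=np.array(c["intrinsics"]);R=np.array(c["R"]);t=np.array(c["t"])
    v,u=np.mgrid[:384,:512];P=np.stack([u,v,np.ones_like(u)],-1)@np.linalg.inv(K).T*D[...,None]
    return (P-t)@R
E
python3 - <<'E'
from h import *
for c in("scene","side"):
    I,D=read_camera(c);cv2.imwrite(f"pics/{c}0.png",I);np.save(f"{c}0.npy",D)
    for p in("drawer_far_pull","drawer_near_pull","lid_hinge","lid_edge","chest","socket_big","socket_small","race","oilcan","grease","mug"):
        for l in landmark_of(c,p)[:1]:
            u,v=l["pixel"];d=D[int(v),int(u)]
            print(c,p,np.round(l["pixel"]),round(l["confidence"],2),np.round(world(c,l["pixel"],depth=d),3),[np.round(world(c,l["pixel"],z=z)[:2],3) for z in(0,.061,.1)])
s=read_state();print(s["tool_pos"],s["tcp_rot"],s["clock"])
E
```

```text
pics
scene drawer_far_pull [272. 230.] 0.74 [0.629 0.102 0.064] [array([0.596, 0.072]), array([0.627, 0.101]), array([0.647, 0.119])]
scene drawer_near_pull [308. 220.] 0.9 [0.499 0.158 0.066] [array([0.458, 0.13 ]), array([0.496, 0.156]), array([0.521, 0.172])]
scene lid_hinge [260. 177.] 0.72 [ 0.514 -0.084  0.12 ] [array([ 0.436, -0.166]), array([ 0.476, -0.124]), array([ 0.501, -0.098])]
scene lid_edge [269. 223.] 0.67 [0.593 0.051 0.024] [array([0.58 , 0.039]), array([0.612, 0.069]), array([0.633, 0.089])]
scene chest [272. 207.] 0.58 [0.569 0.039 0.092] [array([ 0.515, -0.011]), array([0.55 , 0.022]), array([0.573, 0.043])]
scene socket_big [305. 259.] 0.45 [0.606 0.247 0.02 ] [array([0.596, 0.241]), array([0.627, 0.26 ]), array([0.647, 0.273])]
scene socket_small [226. 220.] 0.38 [ 0.702 -0.076  0.015] [array([ 0.696, -0.085]), array([ 0.721, -0.048]), array([ 0.738, -0.024])]
scene oilcan [374. 282.] 0.79 [0.518 0.468 0.049] [array([0.488, 0.462]), array([0.525, 0.47 ]), array([0.549, 0.475])]
scene grease [222. 146.] 0.76 [ 0.455 -0.404  0.03 ] [array([ 0.436, -0.431]), arra
[... 936 characters left out ...]
_small [263. 232.] 0.52 [ 0.693 -0.087  0.023] [array([ 0.681, -0.077]), array([ 0.712, -0.103]), array([ 0.732, -0.12 ])]
side race [201. 216.] 0.49 [ 0.513 -0.192  0.   ] [array([ 0.513, -0.192]), array([ 0.555, -0.21 ]), array([ 0.581, -0.222])]
side oilcan [341. 129.] 0.79 [0.513 0.443 0.016] [array([0.501, 0.46 ]), array([0.544, 0.397]), array([0.571, 0.358])]
side grease [120. 237.] 0.97 [ 0.468 -0.428  0.052] [array([ 0.427, -0.425]), array([ 0.475, -0.428]), array([ 0.505, -0.43 ])]
side mug [357. 139.] 0.98 [0.606 0.418 0.043] [array([0.58 , 0.462]), array([0.618, 0.399]), array([0.642, 0.36 ])]
[ 0.19648949 -0.59334179  0.23134098] [3.10147237e+00 4.99968961e-01 1.00665506e-04] 1.2
```

Run:
```python
import cv2
for c in("scene","side"):
    I=cv2.imread(f"pics/{c}0.png");cv2.imwrite(f"pics/{c}0c.png",cv2.resize(I[90:330,90:410],None,fx=2.5,fy=2.5,interpolation=3))
```

```text
(no output)
```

View pics/scene0c.png

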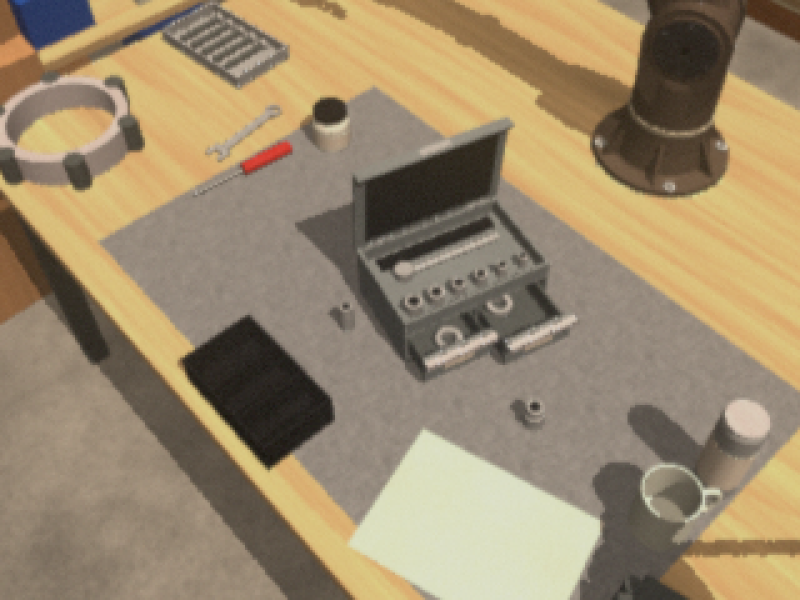

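View pics/side0c.png

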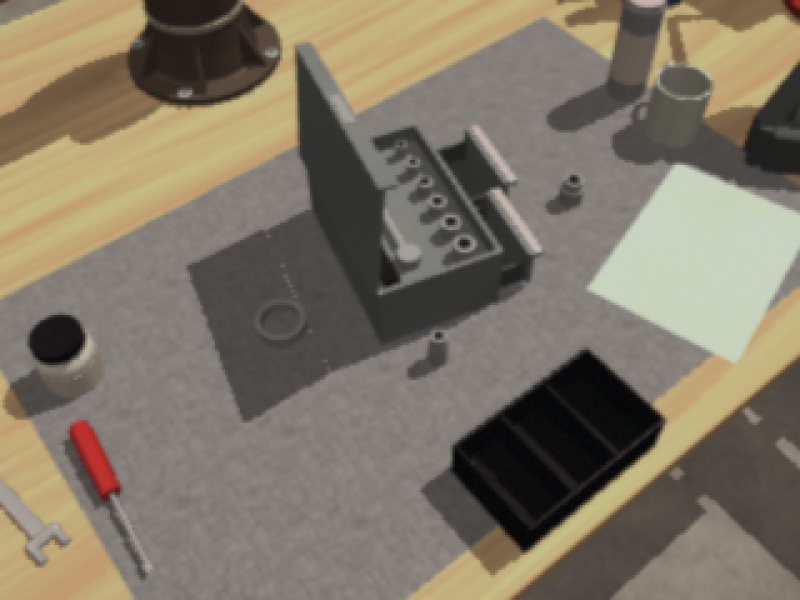

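The pictures show the chest with its drawers facing world +y. The lid stands upright on the −y side, the race lies in the shadow behind it (side crop 280,320), the big socket is in front (scene crop 534,410) and the small one is beside the far end. I'll work out the geometry from the rim corners and depth.

```bash
cat > g.py <<'E'
from h import *
from scipy.optimize import least_squares
f=lambda c,x,y:(c,(90+(x+.5)/2.5-.5,90+(y+.5)/2.5-.5))
obs=[(f("scene",405,322),(-.08,.125,.1)),(f("scene",549,268),(-.08,-.125,.1)),
(f("side",498,247),(-.08,.125,.1)),(f("side",415,128),(-.08,-.125,.1)),
(f("scene",427,364),'f+'),(f("scene",497,336),'f-'),(f("scene",508,352),'n+'),(f("scene",577,318),'n-'),
(f("side",540,250),'f+'),(f("side",492,194),'f-'),(f("side",516,181),'n+'),(f("side",470,128),'n-'),
(f("scene",357,180),'l+'),(f("scene",511,124),'l-'),(f("side",301,45),'l-'),(f("side",392,187),'l+')]
def pt(k,p):
    if not isinstance(k,str): q=k
    elif k[0] in'fn':
        q=(-.1-p[3 if k[0]=='f' else 4],(.0605 if k[0]=='f' else -.0605)+(.059 if k[1]=='+' else -.059),.066)
    else:
        a=p[5];q=(.08-.172*np.cos(a),.127*(1 if k[1]=='+' else -1),.1+.172*np.sin(a))
        # inner-face corner
    c,s=np.cos(p[2]),np.sin(p[2]);return np.array([p[0]+c*q[0]-s*q[1],p[1]+s*q[0]+c*q[1],q[2]])
def proj(c,X):
    i=camera_info(c);v=np.array(i["intrinsics"])@(np.array(i["R"])@X+np.array(i["t"]));return v[:2]/v[2]
def res(p): return np.concatenate([proj(c,pt(k,p))-u for (c,u),k in obs])
r=least_squares(res,[.56,0,-1.8,.06,.06,1.5],loss='soft_l1')
E
python3 - <<'E'
from g import *
print(np.round(r.x,3));print(np.round(res(r.x).reshape(-1,2),1))
x,y,a=r.x[:3];Rt=np.array([[np.cos(a),np.sin(a)],[-np.sin(a),np.cos(a)]])
for c in("scene","side"):
    W=cloud(c,np.load(c+"0.npy")).reshape(-1,3);Q=np.c_[(W[:,:2]-[x,y])@Rt.T,W[:,2]]
    m=lambda lo,hi:Q[np.all((Q>lo)&(Q<hi),1)]
    s=m([-.2,-.12,.057],[-.1,.12,.072])
    for sg in(1,-1):
        t=s[s[:,1]*sg>.02];print(c,"pull",sg,len(t),np.round(np.percentile(t,[5,50,95],axis=0),3).tolist() if len(t) else 0)
    l=m([-.05,-.11,.13],[.2,.11,.35]); 
    if len(l): print("lid x at z",[(z,np.round(np.median(l[abs(l[:,2]-z)<.012][:,0]),4)) for z in(.15,.2,.25)],len(l),l[:,2].max())
    e=m([-.3,-.3,.005],[.3,.3,.06]);e=e[(abs(e[:,1])>.135)|(e[:,0]>.09)]
    for n in("race","socket_small","socket_big"):
        g=regions_of(c,n)
        if g: P=cloud(c,np.load(c+"0.npy"))[g[0]["region"]];print(c,n,np.round(((np.median(P,0)[:2]-[x,y])@Rt.T),3),np.round(np.median(P,0),3),len(P))
E
```

```text
[ 0.528 -0.013 -1.819  0.038  0.069  1.439]
[[-0.3  0.9]
 [ 0.2 -2.5]
 [ 1.1  2.5]
 [-0.7 -1.9]
 [-0.2  0.7]
 [ 0.  -0.8]
 [ 0.8 -1.3]
 [ 0.1 -0.1]
 [-0.6  1.2]
 [ 0.7 -1.7]
 [-0.9  0.1]
 [ 1.3 -0.7]
 [-0.6  0. ]
 [ 0.3 -0.5]
 [ 1.2 -0.1]
 [-0.3  0.4]]
scene pull 1 154 [[-0.144, 0.025, 0.06], [-0.137, 0.071, 0.066], [-0.125, 0.115, 0.07]]
scene pull -1 140 [[-0.174, -0.112, 0.06], [-0.165, -0.068, 0.066], [-0.155, -0.024, 0.07]]
lid x at z [(0.15, np.float64(0.0724)), (0.2, np.float64(0.0682)), (0.25, np.float64(0.0642))] 1402 0.2784122918991765
scene socket_small [0.016 0.174] [ 0.692 -0.071  0.033] 63
scene socket_big [-0.262  0.016] [0.608 0.238 0.031] 87
side pull 1 184 [[-0.145, 0.026, 0.059], [-0.134, 0.072, 0.066], [-0.126, 0.116, 0.069]]
side pull -1 149 [[-0.174, -0.113, 0.059], [-0.163, -0.068, 0.067], [-0.155, -0.024, 0.069]]
lid x at z [(0.15, np.float64(0.0787)), (0.2, np.float64(0.0746)), (0.25, np.float64(0.0705))] 1452 0.2766651029138074
side race [-0.45  -0.043] [0.597 0.434 0.059] 675
side socket_small [0.024 0.18 ] [ 0.696 -0.08   0.035] 70
side socket_big [-0.252  0.018] [0.607 0.227 0.028] 100
```

```bash
cat > to.py <<'E'
import sys
from h import *
C=[.528,-.013,-1.819]
def chest(p):
    c,s=np.cos(C[2]),np.sin(C[2]);d=np.array(p[:2])-C[:2];return np.array([c*d[0]+s*d[1],-s*d[0]+c*d[1],p[2]])
def wor(q):
    c,s=np.cos(C[2]),np.sin(C[2]);return np.array([C[0]+c*q[0]-s*q[1],C[1]+s*q[0]+c*q[1],q[2]])
c,s=np.cos(C[2]),np.sin(C[2])
RT=np.array([[-s,c,0],[c,s,0],[0,0,-1]]).T  # tool x=chest y, tool y=chest x, z down
if __name__=="__main__":
    st=read_state();R=Ro.from_rotvec(st["tcp_rot"]).as_matrix()
    print("chest tcp",np.round(chest(st["tool_pos"])*1e3,1),"F",np.round(st["force"],1),"Fchest",np.round(RT.T@st["force"],1),"t",st["clock"],"open",st["opening"])
    q=[list(map(float,a.split(','))) for a in sys.argv[1:]]
    for t in q: print("shift",np.round(1e3*R.T@(wor(t)-st["tool_pos"])),"turn",np.round(Ro.from_matrix(R.T@RT).as_rotvec(),3))
E
python3 to.py 0,.1,.34 -.19,.07,.34 -.19,.07,.05
```

```text
chest tcp [ 644.  -178.8  231.3] F [ 0.2 -0.4  0.9] Fchest [ 0.2  0.3 -0.9] t 1.5 open 0.08532237670679113
shift [ 581. -393. -109.] turn [ 0.    -0.     0.568]
shift [ 658. -569. -109.] turn [ 0.    -0.     0.568]
shift [ 658. -569.  181.] turn [ 0.    -0.     0.568]
```

>>> {"name": "servo_tool", "arguments": {
  "motion": "0 0 0 -40 0 0 0; 0 0 0 -80 0 0 0; 0 10 -10 -115 0 0 0; 0 45 -35 -115 0 0 0.1; 0 80 -65 -115 0 0 0.2; 0 115 -95 -115 0 0 0.3; 0 150 -125 -115 0 0 0.4; 0 185 -155 -115 0 0 0.5; 0 220 -185 -115 0 0 0.568; 0 255 -215 -115 0 0 0.568"
}}

```text
clock: 2.5
tool_pos: [0.3716, -0.3073, 0.3466]
tcp_rot: [3.116, -0.393, 0.001]
force: [1.6, 0.1, 0.2]
opening: -0.0003
finger_force: 0.0
```

```bash
python3 to.py -.05,.07,.35 -.19,.07,.35 -.19,.07,.05
```

```text
chest tcp [323.7 -79.3 346.6] F [1.6 0.1 0.2] Fchest [ 1.6 -0.5 -0.2] t 2.5 open -0.00025149117280793583
shift [ 148. -374.   -3.] turn [ 0.    -0.001 -0.003]
shift [ 148. -514.   -3.] turn [ 0.    -0.001 -0.003]
shift [ 148. -514.  297.] turn [ 0.    -0.001 -0.003]
```

>>> {"name": "servo_tool", "arguments": {
  "motion": "0 15 -45 0 0 0 0; 0 30 -90 0 0 0 0; 0 45 -135 0 0 0 0; 0 60 -180 0 0 0 0; 0 75 -225 0 0 0 0; 0 90 -270 0 0 0 0; 0 105 -315 0 0 0 0; 0 120 -360 0 0 0 0; 0 135 -405 0 0 0 0; 0 148 -450 0 0 0 0"
}}

```text
clock: 3.5
tool_pos: [0.626, 0.0922, 0.3463]
tcp_rot: [3.117, -0.39, 0.0]
force: [0.5, -0.6, 1.8]
opening: -0.0001
finger_force: 0.0
```

```bash
python3 to.py  -.19,.07,.35 -.19,.07,.05
```

```text
chest tcp [-126.    69.1  346.3] F [ 0.5 -0.6  1.8] Fchest [ 0.7  0.4 -1.8] t 3.5 open -0.0001389034253433336
shift [  1. -64.  -4.] turn [ 0.    -0.    -0.001]
shift [  1. -64. 296.] turn [ 0.    -0.    -0.001]
```

>>> {"name": "servo_tool", "arguments": {
  "motion": "0 0 -35 0 0 0 0; 0 0 -64 20 0 0 0; 0 0 -64 60 0 0 0; 0 0 -64 100 0 0 0; 0 0 -64 140 0 0 0; 0 0 -64 180 0 0 0; 0 0 -64 220 0 0 0; 0 0 -64 260 0 0 0; 0 0 -64 285 0 0 0; 0 0 -64 296 0 0 0"
}}

```text
clock: 4.5
tool_pos: [0.6391, 0.1521, 0.0474]
tcp_rot: [3.116, -0.389, -0.006]
force: [0.2, -0.4, 1.1]
opening: -0.0003
finger_force: 0.0
```

Run:
```python
from to import *
st=read_state();print(np.round(chest(st["tool_pos"]),4),st["force"])
for c in("scene","side"):
    I,D=read_camera(c);Q=np.array([0]);W=cloud(c,D).reshape(-1,3)
    d=W[:,:2]-C[:2];Q=np.c_[c and d@np.array([[np.cos(C[2]),-np.sin(C[2])],[np.sin(C[2]),np.cos(C[2])]]),W[:,2]]
    s=Q[np.all((Q>[-.25,-.2,.057])&(Q<[-.1,.14,.08]),1)];print(c,np.percentile(s[s[:,1]>.02],[1,5,50],axis=0).round(3).tolist())
    cv2.imwrite(f"pics/{c}1c.png",cv2.resize(I[150:290,180:360],None,fx=3.5,fy=3.5)) if 1 else 0
a,b=[cv2.imread(f"pics/{c}1c.png") for c in("scene","side")]
cv2.imwrite("pics/m1.png",cv2.resize(np.hstack([a,b]),(800,311)))
```

```text
[-0.1873  0.0672  0.0474] [ 0.22760491 -0.44034942  1.14333614]
scene [[-0.201, 0.066, 0.058], [-0.199, 0.07, 0.059], [-0.138, 0.089, 0.066]]
side [[-0.199, 0.021, 0.057], [-0.19, 0.026, 0.06], [-0.137, 0.075, 0.066]]
```

View pics/m1.png

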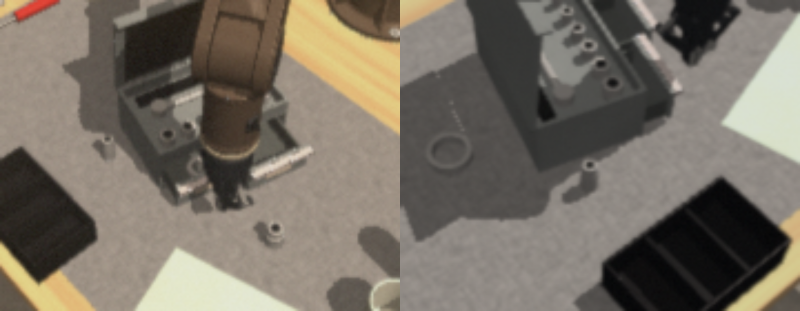

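The fingers stand in front of the far pull (left panel 235,200), and the socket is clear. I'll push now.

>>> {"name": "servo_tool", "arguments": {
  "motion": "0 0 12 0 0 0 0; 0 0 20 0 0 0 0; 0 0 26 0 0 0 0; 0 0 32 0 0 0 0; 0 0 38 0 0 0 0; 0 0 44 0 0 0 0; 0 0 50 0 0 0 0; 0 0 55 0 0 0 0; 0 0 59 0 0 0 0; 0 0 62 0 0 0 0"
}}

```text
clock: 5.6
tool_pos: [0.6254, 0.0922, 0.0502]
tcp_rot: [3.117, -0.389, -0.0]
force: [1.6, 1.1, 1.5]
opening: 0.0001
finger_force: 1.1
```

```bash
python3 to.py
```

```text
chest tcp [-125.9   68.5   50.2] F [1.6 1.1 1.5] Fchest [ 1.2 -1.5 -1.5] t 5.6 open 9.120337622306072e-05
```

>>> {"name": "servo_tool", "arguments": {
  "motion": "0 0 2 0 0 0 0; 0 0 4 0 0 0 0; 0 0 6 0 0 0 0; 0 0 8 0 0 0 0; 0 0 10 0 0 0 0; 0 0 10 0 0 0 0"
}}

```text
clock: 6.2
tool_pos: [0.623, 0.083, 0.0503]
tcp_rot: [-3.117, 0.389, 0.0]
force: [1.5, 2.7, 0.6]
opening: -0.0004
finger_force: 0.7
```

```bash
python3 to.py
```

```text
chest tcp [-116.4   68.5   50.3] F [1.5 2.7 0.6] Fchest [ 0.8 -2.9 -0.6] t 6.2 open -0.00036878109313418666
```

>>> {"name": "servo_tool", "arguments": {
  "motion": "0 0 2 0 0 0 0; 0 0 4 0 0 0 0; 0 0 4 0 0 0 0"
}}

```text
clock: 6.5
tool_pos: [0.6228, 0.0829, 0.0505]
tcp_rot: [-3.113, 0.385, -0.002]
force: [4.2, 11.8, -5.0]
opening: 0.0002
finger_force: 4.1
```

```bash
python3 to.py
```

```text
chest tcp [-116.3   68.3   50.5] F [ 4.2 11.8 -5. ] Fchest [  1.2 -12.5   5. ] t 6.5 open 0.00023303299958357334
```

Far drawer hit its hard stop. Next I back off and go round to the near drawer.

>>> {"name": "servo_tool", "arguments": {
  "motion": "0 0 -30 0 0 0 0; 0 0 -65 -15 0 0 0; 0 0 -95 -30 0 0 0; 0 -40 -97 -35 0 0 0; 0 -80 -97 -35 0 0 0; 0 -115 -97 -35 0 0 0; 0 -132 -97 -25 0 0 0; 0 -132 -97 0 0 0 0; 0 -132 -97 0 0 0 0"
}}

```text
clock: 7.4
tool_pos: [0.5156, 0.2039, 0.0481]
tcp_rot: [3.114, -0.388, -0.006]
force: [-0.2, 0.7, -0.4]
opening: -0.0001
finger_force: 0.0
```

```bash
python3 to.py -.18,-.065,.05 -.1163,-.065,.05
```

```text
chest tcp [-207.2  -65.3   48.1] F [-0.2  0.7 -0.4] Fchest [-0.4 -0.6  0.4] t 7.4 open -0.0001163255198512797
shift [ 0. 27. -2.] turn [0.004 0.004 0.   ]
shift [ 0. 91. -2.] turn [0.004 0.004 0.   ]
```

>>> {"name": "servo_tool", "arguments": {
  "motion": "0 0 8 0 0 0 0; 0 0 14 0 0 0 0; 0 0 20 0 0 0 0; 0 0 26 0 0 0 0; 0 0 33 0 0 0 0; 0 0 40 0 0 0 0; 0 0 47 0 0 0 0; 0 0 54 0 0 0 0; 0 0 61 0 0 0 0; 0 0 66 0 0 0 0"
}}

```text
clock: 8.4
tool_pos: [0.5015, 0.1408, 0.0503]
tcp_rot: [3.117, -0.389, -0.0]
force: [1.7, 1.5, 1.9]
opening: 0.0
finger_force: 1.2
```

>>> {"name": "servo_tool", "arguments": {
  "motion": "0 0 4 0 0 0 0; 0 0 8 0 0 0 0; 0 0 12 0 0 0 0; 0 0 15 0 0 0 0; 0 0 18 0 0 0 0; 0 0 20 0 0 0 0; 0 0 20 0 0 0 0"
}}

```text
clock: 9.1
tool_pos: [0.4965, 0.1216, 0.0502]
tcp_rot: [3.117, -0.39, -0.001]
force: [0.0, 0.9, 0.0]
opening: 0.0002
finger_force: 0.1
```

```bash
python3 to.py
```

```text
chest tcp [-122.8  -63.6   50.2] F [0.  0.9 0. ] Fchest [-0.2 -0.9 -0. ] t 9.1 open 0.0002117366275267646
```

>>> {"name": "servo_tool", "arguments": {
  "motion": "0 0 2 0 0 0 0; 0 0 4 0 0 0 0; 0 0 6 0 0 0 0; 0 0 8 0 0 0 0; 0 0 10 0 0 0 0; 0 0 10 0 0 0 0"
}}

```text
clock: 9.7
tool_pos: [0.4951, 0.1158, 0.0506]
tcp_rot: [-3.113, 0.385, -0.003]
force: [2.4, 13.3, -4.5]
opening: -0.0003
finger_force: 4.7
```

```bash
python3 to.py
```

```text
chest tcp [-116.8  -63.5   50.6] F [ 2.4 13.3 -4.5] Fchest [ -0.9 -13.5   4.5] t 9.7 open -0.00027946596703627946
```

>>> {"name": "servo_tool", "arguments": {
  "motion": "0 0 -30 0 0 0 0; 0 0 -50 -10 0 0 0; 0 0 -60 -50 0 0 0; 0 0 -60 -95 0 0 0; 0 0 -60 -140 0 0 0; 0 0 -60 -185 0 0 0; 0 0 -60 -230 0 0 0; 0 0 -60 -275 0 0 0; 0 0 -60 -305 0 0 0; 0 0 -60 -305 0 0 0"
}}

```text
clock: 10.7
tool_pos: [0.5104, 0.171, 0.3598]
tcp_rot: [-3.115, 0.39, -0.01]
force: [0.4, 0.2, 0.3]
opening: 0.0
finger_force: 0.0
```

```bash
cat > look.py <<'E'
from to import *
import sys
n=sys.argv[1];ims=[]
for c in("scene","side"):
    I,D=read_camera(c);W=cloud(c,D).reshape(-1,3);d=W[:,:2]-C[:2]
    Q=np.c_[d@np.array([[np.cos(C[2]),-np.sin(C[2])],[np.sin(C[2]),np.cos(C[2])]]),W[:,2]]
    s=Q[np.all((Q>[-.2,-.12,.05])&(Q<[-.09,.12,.071]),1)]
    for g in(1,-1):
        t=s[s[:,1]*g>.02];print(c,"pull",g,len(t),np.percentile(t[:,0],[5,50]).round(4) if len(t) else 0)
    l=Q[np.all((Q>[0,-.11,.13])&(Q<[.2,.11,.275]),1)];print("lid x",[(z,np.round(np.median(l[abs(l[:,2]-z)<.012][:,0]),4)) for z in(.15,.2,.25)],len(l))
    ims.append(I[130:290,170:350])
cv2.imwrite(f"pics/{n}.png",cv2.resize(np.hstack(ims),(800,355)))
E
python3 look.py m2;python3 to.py .17,0,.35
```

```text
scene pull 1 103 [-0.1037 -0.0993]
scene pull -1 97 [-0.1044 -0.0995]
lid x [(0.15, np.float64(0.0723)), (0.2, np.float64(0.068)), (0.25, np.float64(0.0637))] 1382
side pull 1 45 [-0.1049 -0.1017]
side pull -1 26 [-0.1058 -0.1036]
lid x [(0.15, np.float64(0.0784)), (0.2, np.float64(0.0743)), (0.25, np.float64(0.07))] 1452
chest tcp [-172.8  -63.4  355.3] F [-0.  -1.3 -0.4] Fchest [0.3 1.3 0.4] t 10.8 open -0.00020324432407526082
shift [ 64. 343.   5.] turn [ 0.    -0.001 -0.001]
```

View pics/m2.png

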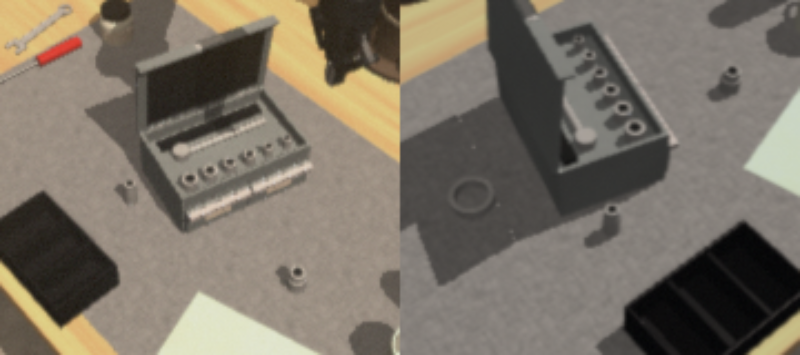

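Both drawers are home, with pulls at −0.102 in line, and the lid still stands at about 1.49 rad. The bystanders haven't moved. Next I cross over the lid.

>>> {"name": "servo_tool", "arguments": {
  "motion": "0 10 40 0 0 0 0; 0 20 80 0 0 0 0; 0 30 120 0 0 0 0; 0 40 160 0 0 0 0; 0 50 200 0 0 0 0; 0 60 240 0 0 0 0; 0 64 280 0 0 0 0; 0 64 320 0 0 0 0; 0 64 343 0 0 0 0; 0 64 343 0 0 0 0"
}}

```text
clock: 11.8
tool_pos: [0.4844, -0.1819, 0.3532]
tcp_rot: [3.115, -0.399, -0.007]
force: [0.6, 0.3, 0.5]
opening: 0.0002
finger_force: 0.0
```

>>> {"name": "servo_tool", "arguments": {
  "motion": "0 0 0 25 0 0 0; 0 0 0 55 0 0 0; 0 0 0 85 0 0 0; 0 0 0 110 0 0 0; 0 0 0 120 0 0 0; 0 0 0 120 0 0 0"
}}

```text
clock: 12.4
tool_pos: [0.4856, -0.1767, 0.2335]
tcp_rot: [-3.117, 0.388, 0.006]
force: [-0.1, 0.4, 0.2]
opening: -0.0005
finger_force: 0.0
```

Run:
```python
from to import *
st=read_state();p=chest(st["tool_pos"])*1e3;print(p.round(1),st["force"].round(1),st["clock"])
h=77.5
for th in np.arange(1.5,-.01,-.1):
    r=130;x=h-r*np.cos(th)+8*np.sin(th)+14.3;z=100+r*np.sin(th)+8*np.cos(th)
    print(round(th,2),np.round([x,z]),"shift y,z",np.round([x-p[0],p[2]-z]))
```

```text
[169.1  -0.8 233.5] [-0.1  0.4  0.2] 12.4
1.5 [ 91. 230.] shift y,z [-79.   3.]
1.4 [ 78. 229.] shift y,z [-92.   4.]
1.3 [ 65. 227.] shift y,z [-104.    6.]
1.2 [ 52. 224.] shift y,z [-117.    9.]
1.1 [ 40. 219.] shift y,z [-129.   14.]
1.0 [ 28. 214.] shift y,z [-141.   20.]
0.9 [ 17. 207.] shift y,z [-152.   27.]
0.8 [  7. 199.] shift y,z [-162.   35.]
0.7 [ -2. 190.] shift y,z [-172.   44.]
0.6 [-11. 180.] shift y,z [-180.   53.]
0.5 [-18. 169.] shift y,z [-188.   64.]
0.4 [-25. 158.] shift y,z [-194.   75.]
0.3 [-30. 146.] shift y,z [-199.   87.]
0.2 [-34. 134.] shift y,z [-203.  100.]
0.1 [-37. 121.] shift y,z [-206.  113.]
-0.0 [-38. 108.] shift y,z [-207.  125.]
```

>>> {"name": "servo_tool", "arguments": {
  "motion": "0 0 -25 0 0 0 0; 0 0 -45 0 0 0 0; 0 0 -60 2 0 0 0; 0 0 -70 2 0 0 0; 0 0 -78 3 0 0 0; 0 0 -85 3 0 0 0; 0 0 -92 4 0 0 0; 0 0 -98 5 0 0 0; 0 0 -104 6 0 0 0; 0 0 -111 8 0 0 0"
}}

```text
clock: 13.4
tool_pos: [0.5144, -0.0701, 0.2275]
tcp_rot: [3.117, -0.39, 0.001]
force: [0.6, -1.5, 2.9]
opening: -0.0
finger_force: 1.7
```

```bash
python3 to.py
```

```text
chest tcp [ 58.7   0.9 227.5] F [ 0.6 -1.5  2.9] Fchest [ 0.9  1.3 -2.9] t 13.4 open -2.6072280440408347e-05
```

>>> {"name": "servo_tool", "arguments": {
  "motion": "0 0 -12 4 0 0 0; 0 0 -24 9 0 0 0; 0 0 -36 15 0 0 0; 0 0 -46 22 0 0 0; 0 0 -56 31 0 0 0; 0 0 -65 40 0 0 0; 0 0 -73 51 0 0 0; 0 0 -79 62 0 0 0; 0 0 -86 73 0 0 0; 0 0 -86 73 0 0 0"
}}

```text
clock: 14.4
tool_pos: [0.534, 0.0143, 0.1522]
tcp_rot: [3.117, -0.387, -0.006]
force: [-1.0, -0.4, 0.4]
opening: -0.0003
finger_force: 0.0
```

```bash
python3 to.py
```

```text
chest tcp [-27.9  -0.9 152.2] F [-1.  -0.4  0.4] Fchest [-0.8  0.6 -0.4] t 14.4 open -0.0002713934067343403
```

>>> {"name": "servo_tool", "arguments": {
  "motion": "0 0 -2 6 0 0 0; 0 0 -4 12 0 0 0; 0 0 -6 18 0 0 0; 0 0 -8 24 0 0 0; 0 0 -9 30 0 0 0; 0 0 -9 35 0 0 0; 0 0 -9 39 0 0 0; 0 0 -9 42 0 0 0; 0 0 -9 44 0 0 0; 0 0 -9 44 0 0 0"
}}

```text
clock: 15.4
tool_pos: [0.5372, 0.0219, 0.11]
tcp_rot: [3.117, -0.389, -0.001]
force: [0.1, 0.1, 0.7]
opening: 0.0001
finger_force: 0.0
```

```bash
python3 to.py
```

```text
chest tcp [-36.1   0.4 110. ] F [0.1 0.1 0.7] Fchest [ 0.1 -0.2 -0.7] t 15.4 open 6.84633758774295e-05
```

>>> {"name": "servo_tool", "arguments": {
  "motion": "0 0 0 2 0 0 0; 0 0 0 4 0 0 0; 0 0 0 6 0 0 0; 0 0 0 6 0 0 0"
}}

```text
clock: 15.8
tool_pos: [0.5375, 0.022, 0.1078]
tcp_rot: [3.117, -0.389, 0.003]
force: [-16.4, -1.6, 45.2]
opening: -0.0001
finger_force: 22.4
```

```bash
python3 to.py
```

```text
chest tcp [-36.2   0.6 107.8] F [-16.4  -1.6  45.2] Fchest [-15.5   5.6 -45.2] t 15.8 open -0.00011311720094016019
```

The tool is pressing on the shut lid at z = 108, as expected. I'll hold briefly, then lift clear.

>>> {"name": "servo_tool", "arguments": {
  "motion": "0 0 0 -3 0 0 0; 0 0 0 -3 0 0 0; 0 0 0 -25 0 0 0; 0 0 0 -60 0 0 0; 0 0 0 -100 0 0 0; 0 0 30 -140 0 0 0; 0 0 70 -160 0 0 0; 0 0 110 -160 0 0 0; 0 0 150 -160 0 0 0; 0 0 150 -160 0 0 0"
}}

```text
clock: 16.8
tool_pos: [0.4986, -0.1299, 0.2638]
tcp_rot: [3.113, -0.402, -0.002]
force: [0.6, 0.6, -0.2]
opening: 0.0001
finger_force: 0.0
```

Run:
```python
from to import *
ims=[]
for c in("scene","side"):
    I,D=read_camera(c);W=cloud(c,D).reshape(-1,3);d=W[:,:2]-C[:2]
    Q=np.c_[d@np.array([[np.cos(C[2]),-np.sin(C[2])],[np.sin(C[2]),np.cos(C[2])]]),W[:,2]]
    s=Q[np.all((Q>[-.2,-.12,.05])&(Q<[-.09,.12,.071]),1)]
    for g in(1,-1):
        t=s[s[:,1]*g>.02];print(c,"pull",g,len(t),np.percentile(t[:,0],[5,50]).round(4) if len(t) else 0)
    l=Q[np.all((Q>[-.085,-.11,.085])&(Q<[.07,.11,.14]),1)];print("lid slope/z",np.polyfit(l[:,0],l[:,2],1).round(4),len(l))
    ims.append(I[130:290,170:350])
cv2.imwrite("pics/m3.png",cv2.resize(np.hstack(ims),(800,355)))
print(read_state()["force"])
```

```text
scene pull 1 107 [-0.1047 -0.099 ]
scene pull -1 98 [-0.1045 -0.0991]
lid slope/z [0.0002 0.1088] 1800
side pull 1 25 [-0.1035 -0.0983]
side pull -1 0 0
lid slope/z [-0.0006  0.1086] 2623
[-1.09672532  0.3300716   0.18394094]
```

View pics/m3.png

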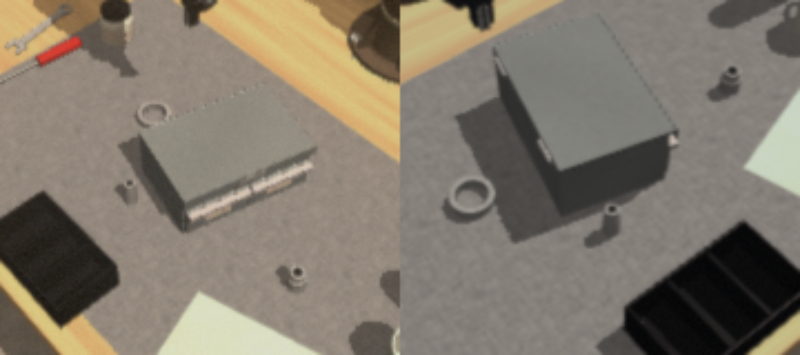

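The lid lies level at z ≈ 109 mm, both drawers are home, the bystanders are where they were, and the robot is clear.

```bash
python3 -c "
from bench import *
print(job_done())"
```

```text
the job is handed in; nothing more can be done
None
```

I pushed both drawers fully home, then swung the lid over and shut it gently, and handed the job in at about 17 s of the 72 s; no verdict was returned, and the bearings could not be seen once the drawers were shut.

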